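# Clear the tripped centrifuge for rebalancing

## Robot

A 6-joint arm with a two-finger parallel gripper is mounted at the origin on the work surface. World frame = base frame: x ahead of the robot, y to its left, z up, the work surface at z = 0. Lengths are in m, angles in rad, forces in N, time in s.
With the tool pointing down it reaches from about 0.375 to 0.9 m from the base axis. Payload 3.1 kg.
Tool frame: the origin (TCP) lies between the finger pads; the fingertips stand 19 mm ahead of it and the grasp point (between the pads) is the TCP; z points along the fingers, y is the line along which they close (so a half turn about z gives the same grasp; the last joint's range is limited). The gripper opens to 87 mm and grips with 3 to 60 N. Pads are 19 mm wide; open, the fingers measure 117 mm over their backs; the gripper's body (75 mm by 190 mm) begins 51 mm behind the grasp point.
Start: joints at [0.923, 0.527, 1.433, -0, 1.181, -0.178], TCP at [0.282, 0.558, 0.242] pointing down, gripper open.
Joint ranges: [-3.08, 3.08], [-0.75, 2.2], [0.22, 2.44], [-1.43, 4.57], [0, 2.65], [-2.85, 2.85]. Speed limits (rad/s): [2.79, 2.79, 3.14, 3.14, 3.14, 3.14].

## Interface

Orientations are given as a unit quaternion [x, y, z, w].
In Python, from rig import telemetry, viewer, hand_in gives the robot as it stands. The module is installed in compiled form; this text tells all that it offers.
- The arm moves only by the shell command python3 -m creep 'ROWS' [FORCE]. ROWS is JSON, a list of rows, each an object with "translation": the shift along the tool's x, y, z in mm, a list of three; "roll": the turn about the tool's z in degrees; "gripper": the finger opening in mm, from 0 to 87. In form: [{"translation": [tx, ty, tz], "roll": roll, "gripper": gripper}, ...]. A call has 1 to 5 rows; each row is the pose to reach, as a shift and turn from the pose commanded when the call began, along the tool's axes at that moment; what a row does not reach only later rows make up. A row lasts 1/12 s, in which the tool goes at most 41.7 mm and 7.16 degrees, less where a joint would pass 70% of its speed; a pose out of reach is approached as far as the arm can. A call with a gripper value outside its range is refused whole. The fingers move at their own pace and stop on an object; FORCE is the grip in N (left out, the last holds). Time passes only in rows, so rows that repeat a pose let the fingers close. It gives the time, the measured TCP pose, the force, the opening and the grip force at its end, in the units of the state.
- telemetry.get_obs(): the state, without advancing time (a new reading comes with each control period).
- viewer.camera(name): name is "side" or "top" or "wrist"; returns the picture (480x640x3 uint8, blue, green, red); there is no depth.
- viewer.camera_info(name): a dict with "intrinsics" (3x3 intrinsics, pixels), "k1" (the pictures are not rectified: a ray, as slopes to the right and down, at radius r is drawn at 1 + k1 r^2 times it, then the intrinsics apply), "rvec" (rotation vector, rad) and "tvec" (3), from world to camera coordinates, as OpenCV has them; the wrist camera has in their place "hand_eye" (4x4, takes a point from camera to tool coordinates, whose origin is the TCP and whose axes are the flange's). Camera axes: x right, y down, z forward; pixel columns grow to the right and rows downward; lengths in m; the calibration is good to about 2 mm. A picture is of the moment at which its call begins: read the wrist's pose just before it. camera_info takes no time and is no camera call.
- hand_in(): hands the job in; it is judged then, once.
Trained networks look in the newest picture that a camera, given by its name, has taken for a name from the list of things; names that differ only in an ending like _2 or _b are one class to them, and where a whole thing is asked for, a point or a joint stands for the part that bears it (a point fixed in the world has none). Each returns a list of dicts, best first, with "p" (0 to 1); they miss things now and then, are a little off and sometimes report something else, mostly with a low value. They report only what shows in the picture. A call takes as long as a camera call.
- viewer.recognise(camera, thing): "bbox" ([left, top, width, height] in pixels, round what is visible of it).
The state is a dict: "time": time; "q": joint angles; "joint_velocities": joint speeds; "joint_torque": joint torques, N m; "position": TCP position; "tool_rot": TCP orientation; "ft_force": force on the tool from outside, world axes, zero at the start; "moment": the same for the moment, N m; "grip_width": finger opening in m; "grip_force": force on a finger pad.
Only numpy, scipy, OpenCV 4.12 (cv2) and the standard library are available. Lean on these libraries where they do the work, as an engineer would, in place of code of your own. Each camera call takes 0.05 s, during which the arm holds its last target. There are 200 camera calls.

## Task

The bench centrifuge has cut out on imbalance part-way through its run. With the lid still shut, turn its timer knob fully back to the zero stop, then lift the lid right up until it rests on its stop by itself, take every tube carrier out of the rotor and stand it upright in the steel tray, and when the rotor is empty lower the lid shut again without letting it drop. Leave the tube rack, the carton and the bottle where they stand.

Things in the scene. Friction and masses are not known exactly. Their poses are not given: they have to be found in the camera images.
- centrifuge: white bench centrifuge, fixed: 290 mm deep (its x), 320 mm wide (its y), flat top 140 mm up. Origin: centre of its underside on the bench; its front faces its -x, z up. Round bowl 172 mm across, centred 35 mm to the +y side of the origin and 10 mm in front of it; bowl floor 30 mm above the bench. The control deck with the timer is the strip of the top on its -y side
- lid (a joint): lid of the centrifuge, hinged at the rear, in rad: 0 shut, 1.70 fully open against its stop, leaning a little past upright, where it stays by its own weight; before upright it falls shut when let go. Lid 210 mm from hinge to front edge, 196 mm wide, 16 mm thick, 0.45 kg, lightly damped; lifting it by the handle takes 2 to 3 N
- lid_hinge (a point): point on the hinge axis, middle of the lid's width, 141 mm above the bench and 110 mm behind the centrifuge's origin; the axis runs along the centrifuge's y; the lid's front rises as it opens and it swings backwards, to the centrifuge's +x
- lid_handle (a point): middle of the lid's handle, a round steel bar 12 mm thick and 104 mm long along the centrifuge's y, on two end posts, standing on the lid's upper face near its front edge. With the lid shut the bar's centre is 195 mm in front of the hinge axis and 52 mm above it (35 mm from the bar's centre to the lid's top face); the point turns with the lid
- timer (a joint): black bar knob of the mechanical timer, in rad: 0 at its zero stop, growing clockwise seen from above to 5.0. It turns about the vertical, stays where it is left, takes about 0.06 N m. Turn it anticlockwise to bring it back to zero; more than one grasp may be needed. A white line on top of the bar points at the longest dial tick, at the front of the dial, when it is at zero
- timer_grip (a point): on the timer's axis at the height to grip, 177 mm above the bench. The knob's finger bar is 14 mm thick, 47 mm long and 32 mm high (its top 7 mm above this point, its foot 25 mm below it), and lies along the centrifuge's x when at zero; its direction turns clockwise with the joint.
- rotor: four-place swing-out rotor standing still in the bowl, fixed. Origin on the bowl floor on the spindle axis, z up. Four open aluminium buckets at 50 mm from the axis on its +x, +y, -x and -y arms, each 44 x 44 mm inside, floor 6 mm and rim 40 mm above the bowl floor. Some buckets may be empty
- tray: loose stainless steel tray, 190 mm (its x) by 230 mm (its y), floor 3 mm thick, low rim 22 mm high and 3 mm thick, 0.7 kg. Origin: centre of its underside on the bench, z up
- carrier0: tube carrier no. 0 of 4 (None if absent): white plastic block 40 x 40 mm, 42 mm high, four black tube stoppers on it (to 52 mm high), and an upright lifting tab in its middle, 10 mm thick along its x, 26 mm wide along its y, tab top 90 mm above its underside; about 0.2 kg. Origin: centre of its underside, z up. Starts loose in a rotor bucket, the tab's width along the rotor arm; lift it by the tab
- carrier1: tube carrier no. 1 of 4 (None if absent): white plastic block 40 x 40 mm, 42 mm high, four black tube stoppers on it (to 52 mm high), and an upright lifting tab in its middle, 10 mm thick along its x, 26 mm wide along its y, tab top 90 mm above its underside; about 0.2 kg. Origin: centre of its underside, z up. Starts loose in a rotor bucket, the tab's width along the rotor arm; lift it by the tab
- carrier2: tube carrier no. 2 of 4 (None if absent): white plastic block 40 x 40 mm, 42 mm high, four black tube stoppers on it (to 52 mm high), and an upright lifting tab in its middle, 10 mm thick along its x, 26 mm wide along its y, tab top 90 mm above its underside; about 0.2 kg. Origin: centre of its underside, z up. Starts loose in a rotor bucket, the tab's width along the rotor arm; lift it by the tab
- carrier3: tube carrier no. 3 of 4 (None if absent): white plastic block 40 x 40 mm, 42 mm high, four black tube stoppers on it (to 52 mm high), and an upright lifting tab in its middle, 10 mm thick along its x, 26 mm wide along its y, tab top 90 mm above its underside; about 0.2 kg. Origin: centre of its underside, z up. Starts loose in a rotor bucket, the tab's width along the rotor arm; lift it by the tab
- rack: bystander: white grid tube rack with red-capped tubes, 70 x 210 mm, 85 mm high. Origin: centre of its underside
- carton: bystander: closed cardboard carton, 120 x 160 mm, 80 mm high. Origin: centre of its underside
- bottle: bystander: white plastic bottle, 64 mm across, 150 mm high. Origin: centre of its underside

How it is judged:
On the way, in this order (a step that is already met when the one before it is completed fails the run):
1. the timer is back at its zero stop (under 0.06 rad) while the lid is still shut (value of joint timer below 0.06 rad and value of joint lid below 0.05 rad), for 0.2 s.
2. the lid rests open on its stop (over 1.64 rad), let go of (value of joint lid above 1.64 rad and contact force between lid and the fingers below 0.1 N), for 0.4 s.
3. every carrier stands upright in the tray, let go of, with the lid still open (value of joint lid above 1.5 rad and x of carrier0 in the frame of tray between -0.08 and 0.08 m and y of carrier0 in the frame of tray between -0.1 and 0.1 m and z of carrier0 in the frame of tray between -0.002 and 0.01 m and angle between each of carrier0, carrier1, carrier2, carrier3's own z axis and vertical below 0.12 rad and linear speed of each of carrier0, carrier1, carrier2, carrier3 below 0.03 m/s and contact force between each of carrier0, carrier1, carrier2, carrier3 and the fingers below 0.1 N and x of carrier1 in the frame of tray between -0.08 and 0.08 m and y of carrier1 in the frame of tray between -0.1 and 0.1 m and z of carrier1 in the frame of tray between -0.002 and 0.01 m and x of carrier2 in the frame of tray between -0.08 and 0.08 m and y of carrier2 in the frame of tray between -0.1 and 0.1 m and z of carrier2 in the frame of tray between -0.002 and 0.01 m and x of carrier3 in the frame of tray between -0.08 and 0.08 m and y of carrier3 in the frame of tray between -0.1 and 0.1 m and z of carrier3 in the frame of tray between -0.002 and 0.01 m), for 0.3 s.
At the end, for the whole second after the job is handed in: Timer within 0.06 rad of its zero stop; lid shut to within 0.03 rad; every carrier standing in the tray, upright within 0.12 rad, on its floor, inside its rim, at rest and let go of (value of joint timer below 0.06 rad and value of joint lid below 0.03 rad and x of carrier0 in the frame of tray between -0.08 and 0.08 m and y of carrier0 in the frame of tray between -0.1 and 0.1 m and z of carrier0 in the frame of tray between -0.002 and 0.01 m and angle between each of carrier0, carrier1, carrier2, carrier3's own z axis and vertical below 0.12 rad and linear speed of each of carrier0, carrier1, carrier2, carrier3 below 0.03 m/s and contact force between each of carrier0, carrier1, carrier2, carrier3 and the fingers below 0.1 N and x of carrier1 in the frame of tray between -0.08 and 0.08 m and y of carrier1 in the frame of tray between -0.1 and 0.1 m and z of carrier1 in the frame of tray between -0.002 and 0.01 m and x of carrier2 in the frame of tray between -0.08 and 0.08 m and y of carrier2 in the frame of tray between -0.1 and 0.1 m and z of carrier2 in the frame of tray between -0.002 and 0.01 m and x of carrier3 in the frame of tray between -0.08 and 0.08 m and y of carrier3 in the frame of tray between -0.1 and 0.1 m and z of carrier3 in the frame of tray between -0.002 and 0.01 m); the robot touches nothing.
It fails at once if the lid drops (swings down faster than 3 rad/s) (velocity of joint lid below -3 rad/s).
It fails at once if the rack is shifted more than 30 mm (distance of rack from where it was at the start of the episode above 0.03 m).
It fails at once if the carton is shifted more than 30 mm (distance of carton from where it was at the start of the episode above 0.03 m).
It fails at once if the bottle is shifted more than 30 mm (distance of bottle from where it was at the start of the episode above 0.03 m).
Of carrier0, carrier1, carrier2, carrier3 only 2 to 4 are there at a start; the rules pass over those that are not, and their reading is None.
At some moment in a run one of tray may be knocked a few centimetres aside while the robot is not near it.
It also fails if it takes over 210 s, if anything falls off the work surface, if the arm or the gripper's body presses on something with over 40 N, if the wrist force passes 120 N, or if a joint passes its speed limit or range.

## Working session

There is one attempt and no reset: what is moved stays moved. The work goes in short steps, Python scripts to look and compute and a shell command to move; the robot and the scene stay as the last step left them, time stands still between calls to the robot, and variables do not carry over. Pictures are saved under pics/ and viewed, at most 17 in all, crops included, and the job is handed in when it is done.

```bash
mkdir -p pics; cat > h.py <<'E'
import numpy as np, cv2
from scipy.spatial.transform import Rotation as R
from rig import telemetry, viewer
def snap(cam,name=None):
    o=telemetry.get_obs(); im=viewer.camera(cam)
    if name: cv2.imwrite(f'pics/{name}.png',im)
    return o,im
def ext(cam,o=None):
    i=viewer.camera_info(cam); K=np.array(i['intrinsics'],float); k1=i['k1']
    if 'hand_eye' in i:
        H=np.array(i['hand_eye']); T=np.eye(4); T[:3,:3]=R.from_quat(o['tool_rot']).as_matrix(); T[:3,3]=o['position']
        M=T@H; Rw,c=M[:3,:3],M[:3,3]
    else:
        Rc=cv2.Rodrigues(np.array(i['rvec'],float))[0]; Rw=Rc.T; c=-Rw@np.array(i['tvec'],float).ravel()
    return K,k1,Rw,c
def ray(cam,uv,o=None):
    K,k1,Rw,c=ext(cam,o)
    p=cv2.undistortPoints(np.array([[uv]],float),K,np.array([k1,0,0,0.]))[0,0]
    return c,Rw@np.array([p[0],p[1],1])
def at_z(cam,uv,z,o=None):
    c,d=ray(cam,uv,o); return c+d*(z-c[2])/d[2]
def proj(cam,P,o=None):
    K,k1,Rw,c=ext(cam,o)
    q=(np.atleast_2d(P)-c)@Rw
    return cv2.projectPoints(q,np.zeros(3),np.zeros(3),K,np.array([k1,0,0,0.]))[0][:,0]
E
python3 - <<'E'
from h import *
for c in ('top','side'):
    o,im=snap(c,c+'0')
    for t in ['centrifuge','lid','lid_handle','timer','rotor','tray','carrier0','rack','carton','bottle']:
        print(c,t,[(np.round(d['bbox']).tolist(),round(d['p'],2)) for d in viewer.recognise(c,t)[:2]])
    print(viewer.camera_info(c), ext(c)[3])
i=viewer.camera_info('wrist');print(i)
print(o)
E
```

```text
top centrifuge [([365.0, 214.0, 156.0, 145.0], 0.91)]
top lid [([382.0, 229.0, 99.0, 106.0], 0.67), ([92.0, 201.0, 78.0, 58.0], 0.52)]
top lid_handle [([382.0, 232.0, 98.0, 104.0], 0.89), ([337.0, 135.0, 86.0, 36.0], 0.65)]
top timer [([485.0, 280.0, 25.0, 20.0], 0.62)]
top rotor []
top tray [([222.0, 238.0, 99.0, 80.0], 0.87), ([365.0, 216.0, 156.0, 142.0], 0.64)]
top carrier0 []
top rack [([338.0, 136.0, 86.0, 38.0], 0.79), ([486.0, 280.0, 26.0, 19.0], 0.16)]
top carton [([94.0, 202.0, 74.0, 57.0], 0.75), ([362.0, 215.0, 159.0, 141.0], 0.42)]
top bottle [([238.0, 163.0, 30.0, 28.0], 0.84)]
{'intrinsics': array([[620.6629228 ,   0.        , 321.29189668],
       [  0.        , 620.6629228 , 243.12886663],
       [  0.        ,   0.        ,   1.        ]]), 'k1': -0.148600152797844, 'rvec': array([ 2.17154734, -2.18406844,  0.14343361]), 'tvec': array([0.05105604, 0.56987159, 1.50529108])} [0.40621121 0.08581217 1.55592105]
side centrifuge [([261.0, 274.0, 247.0, 206.0], 0.79)]
side lid [([295.0, 283.0, 159.0, 132.0], 0.72)]
side lid_handle [([293.0, 283.0, 156.0, 132.0], 0.56)]
sid
[... 1192 characters left out ...]
ay([ 9.23493472e-01,  5.27491743e-01,  1.43268019e+00, -7.80351284e-06,
        1.18139895e+00, -1.78521233e-01]), 'joint_velocities': array([ 2.70656448e-04, -2.12142065e-03,  3.28647704e-04, -4.62641307e-04,
       -7.00890170e-05, -2.06728562e-03]), 'joint_torque': array([-6.50465372e-04, -4.39672709e+01, -1.76845193e+01,  6.33217720e-02,
        5.11280831e-02, -4.82926748e-05]), 'position': array([0.28235499, 0.55757142, 0.2415598 ]), 'tool_rot': array([2.32249057e-01, 9.72656350e-01, 8.52193700e-06, 7.67432783e-06]), 'ft_force': array([-0.27850166,  0.13511852,  0.92307636]), 'moment': array([-0.00642442,  0.00519553, -0.0513803 ]), 'grip_force': 0.0, 'grip_width': 0.08718377817613558}
```

View pics/top0.png

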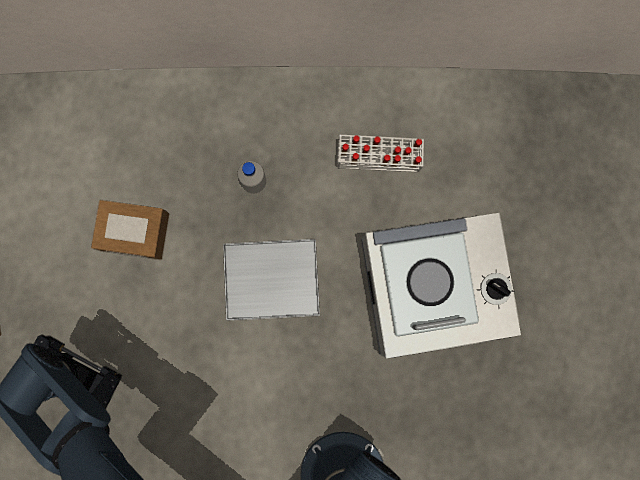

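View pics/side0.png

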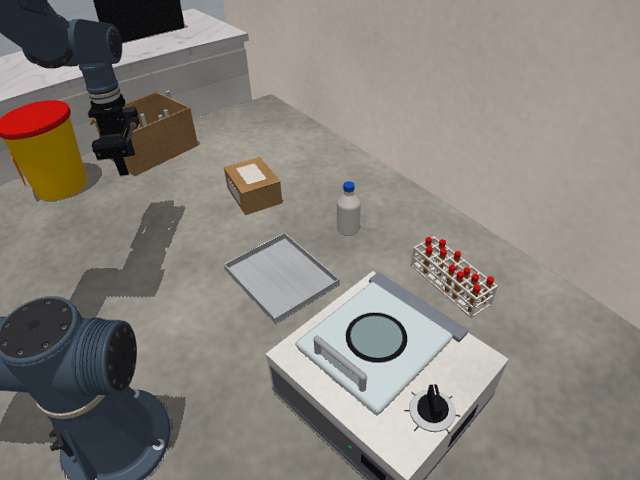

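```bash
python3 - <<'E'
import cv2
im=cv2.imread('pics/top0.png')[200:370,345:535]
cv2.imwrite('pics/c1.png',cv2.resize(im,None,fx=3.5,fy=3.5,interpolation=cv2.INTER_CUBIC))
E
```

```text
(no output)
```

View pics/c1.png

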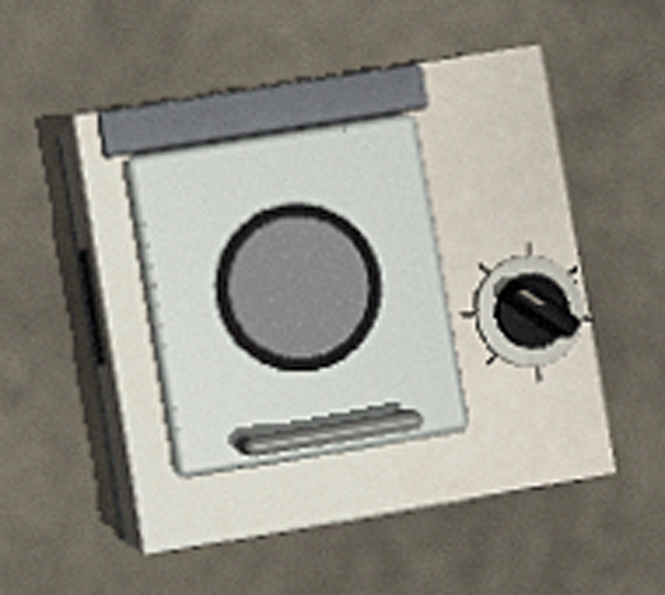

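```bash
cat > fit.py <<'E'
from h import *
def rigid(loc,w):  # 2D fit w = Rz loc + t
    loc=np.array(loc,float);w=np.array(w,float);a=loc-loc.mean(0);b=w-w.mean(0)
    th=np.arctan2((a[:,0]*b[:,1]-a[:,1]*b[:,0]).sum(),(a*b).sum())
    M=np.array([[np.cos(th),-np.sin(th)],[np.sin(th),np.cos(th)]]);t=w.mean(0)-M@loc.mean(0)
    return th,t,w-(loc@M.T+t)
E
python3 - <<'E'
from fit import *
px=[(386.4,358),(520.4,334.6),(499.6,212.9),(366.4,232.9)]
loc=[(-.145,.16),(-.145,-.16),(.145,-.16),(.145,.16)]
th,t,r=rigid(loc,[at_z('top',p,.14)[:2] for p in px]);print('cent',th,t,r.round(4).tolist())
T=lambda p:(t+R.from_euler('z',th).as_matrix()[:2,:2]@np.array(p))
print('hinge',T((.11,.035)),'handle',T((-.085,.035)),'rotor',T((-.01,.035)))
print('timer',at_z('top',(497,288.6),.142), 'knob bbox', at_z('top',(345+540/3.5,200+305/3.5),.184))
# tray rim corners
px=[(228.5,320),(319.5,315),(316,239),(224,243)]
loc=[(-.095,.115),(-.095,-.115),(.095,-.115),(.095,.115)]
tt,t2,r=rigid(loc,[at_z('top',p,.022)[:2] for p in px]);print('tray',tt,t2,r.round(4).tolist())
for n,p,z in (('rack',(381,150),.09),('bottle',(249,169),.15),('carton',(128,229),.08)): print(n,at_z('top',p,z))
p=[(-.145,.16,.14),(-.145,-.16,.14),(.145,-.16,.14)]
P=[[*T(q[:2]),q[2]] for q in p]+[[*T((-.085,.035)),.193]]
print('side check',proj('side',P).round(0).tolist())
o=telemetry.get_obs();print(R.from_quat(o['tool_rot']).as_matrix().round(4))
E
```

```text
cent 0.145566826089275 [ 0.46191219 -0.23234379] [[0.0, -0.0005], [0.0011, 0.0014], [-0.0005, -0.0003], [-0.0006, -0.0007]]
hinge [ 0.56567195 -0.1817581 ] handle [ 0.3727343  -0.21004349] rotor [ 0.44694108 -0.19916449]
timer [ 0.45021209 -0.35641128  0.142     ] knob bbox [ 0.45211745 -0.34869531  0.184     ]
tray 0.047783049831884285 [0.48222918 0.17014423] [[0.0001, -0.0033], [0.0003, 0.0025], [-0.0012, 0.0009], [0.0008, -0.0]]
rack [ 0.7909167  -0.09762518  0.09      ]
bottle [0.7303505 0.2167236 0.15     ]
carton [0.60118758 0.51593025 0.08      ]
side check [[266.0, 354.0], [408.0, 481.0], [510.0, 359.0], [340.0, 358.0]]
[[-8.921e-01  4.519e-01  0.000e+00]
 [ 4.519e-01  8.921e-01  1.000e-04]
 [ 0.000e+00  1.000e-04 -1.000e+00]]
```

```bash
cat >> h.py <<'E'
def goal(x,y,z,yaw=None,o=None):
    o=o or telemetry.get_obs(); M=R.from_quat(o['tool_rot']).as_matrix()
    d=M.T@(np.array([x,y,z])-o['position'])*1000
    cur=np.degrees(np.arctan2(M[1,0],M[0,0])); roll=0 if yaw is None else (cur-yaw+180)%360-180
    print('t',o['time'],'pos',o['position'].round(4),'yaw',cur.round(2),'q6',np.degrees(o['q'][5]).round(1),'F',np.round(o['ft_force'],1),'w',round(o['grip_width'],4),'gf',round(o['grip_force'],1),'-> move',d.round(1),'roll',np.round(roll,2))
E
python3 - <<'E'
from h import *
goal(.44,.1,.30,153.1); goal(.45,-.353,.30,59)
E
```

```text
t 1.1 pos [0.2824 0.5576 0.2416] yaw 153.14 q6 -10.2 F [-0.2 -0.   0.7] w 0.0867 gf 0.0 -> move [-347.4 -337.   -58.4] roll 0.04
t 1.1 pos [0.2824 0.5576 0.2416] yaw 153.14 q6 -10.2 F [-0.2 -0.   0.7] w 0.0867 gf 0.0 -> move [-561.  -736.6  -58.5] roll 94.14
```

```bash
C="python3 -m creep"
python3 -m creep '[{"translation":[-28,-27,-20],"roll":0,"gripper":87},{"translation":[-56,-54,-40],"roll":0,"gripper":87},{"translation":[-84,-82,-58],"roll":0,"gripper":87},{"translation":[-112,-109,-58],"roll":0,"gripper":87},{"translation":[-140,-136,-58],"roll":0,"gripper":87}]'
python3 -m creep '[{"translation":[-28,-27,0],"roll":0,"gripper":60},{"translation":[-56,-54,0],"roll":0,"gripper":60},{"translation":[-84,-82,0],"roll":0,"gripper":60},{"translation":[-112,-109,0],"roll":0,"gripper":60},{"translation":[-140,-136,0],"roll":0,"gripper":60}]'
python3 -c "
from h import *
goal(.45,-.353,.30,59)"
```

```text
time: 1.52
position: [0.3467, 0.3721, 0.3013]
tool_rot: [0.232, 0.973, 0.002, 0.001]
ft_force: [0.7, -0.9, -0.5]
grip_width: 0.087
grip_force: 0.0
time: 1.93
position: [0.4094, 0.1866, 0.2999]
tool_rot: [0.232, 0.973, 0.0, 0.0]
ft_force: [0.9, -0.2, 0.8]
grip_width: 0.0635
grip_force: 0.0
t 1.9333 pos [0.4094 0.1866 0.2999] yaw 153.15 q6 -52.9 F [ 0.9 -0.2  0.8] w 0.0635 gf 0.0 -> move [-2.799e+02 -4.632e+02 -2.000e-01] roll 94.15
```

```bash
python3 -m creep '[{"translation":[-19,-31,0],"roll":0,"gripper":50},{"translation":[-37,-62,0],"roll":0,"gripper":50},{"translation":[-56,-93,0],"roll":0,"gripper":50},{"translation":[-75,-124,0],"roll":0,"gripper":50},{"translation":[-93,-154,0],"roll":0,"gripper":50}]' >/dev/null
python3 -m creep '[{"translation":[-19,-31,0],"roll":0,"gripper":50},{"translation":[-37,-62,0],"roll":0,"gripper":50},{"translation":[-56,-93,0],"roll":0,"gripper":50},{"translation":[-75,-124,0],"roll":0,"gripper":50},{"translation":[-93,-154,0],"roll":0,"gripper":50}]' >/dev/null
python3 -m creep '[{"translation":[-19,-31,0],"roll":0,"gripper":50},{"translation":[-37,-62,0],"roll":0,"gripper":50},{"translation":[-56,-93,0],"roll":0,"gripper":50},{"translation":[-75,-124,0],"roll":0,"gripper":50},{"translation":[-93,-154,0],"roll":0,"gripper":50}]' >/dev/null
python3 -m creep '[{"translation":[0,0,0],"roll":7,"gripper":50},{"translation":[0,0,0],"roll":14,"gripper":50},{"translation":[0,0,0],"roll":21,"gripper":50},{"translation":[0,0,0],"roll":28,"gripper":50},{"translation":[0,0,0],"roll":35,"gripper":50}]' >/dev/null
python3 -m creep '[{"translation":[0,0,0],"roll":7,"gripper":50},{"translation":[0,0,0],"roll":14,"gripper":50},{"translation":[0,0,0],"roll":21,"gripper":50},{"translation":[0,0,0],"roll":28,"gripper":50},{"translation":[0,0,0],"roll":35,"gripper":50}]' >/dev/null
python3 -m creep '[{"translation":[0,0,0],"roll":7,"gripper":50},{"translation":[0,0,0],"roll":14,"gripper":50},{"translation":[0,0,0],"roll":21,"gripper":50},{"translation":[0,0,0],"roll":24,"gripper":50},{"translation":[0,0,0],"roll":24,"gripper":50}]'
python3 -c "
from h import *
snap('wrist','w1'); print(viewer.recognise('wrist','timer'))
goal(.45,-.353,.178,59)"
```

```text
time: 4.43
position: [0.4494, -0.3498, 0.2996]
tool_rot: [0.87, 0.493, 0.0, 0.0]
ft_force: [0.1, 0.4, -0.5]
grip_width: 0.05
grip_force: 0.0
[{'bbox': [295.7, 195.2, 63.0, 76.1], 'p': 0.82}]
t 4.5333 pos [ 0.4494 -0.3498  0.2996] yaw 59.23 q6 -18.4 F [-0.3  0.3 -0.2] w 0.0501 gf 0.0 -> move [ -2.4   2.2 121.6] roll 0.23
```

View pics/w1.png

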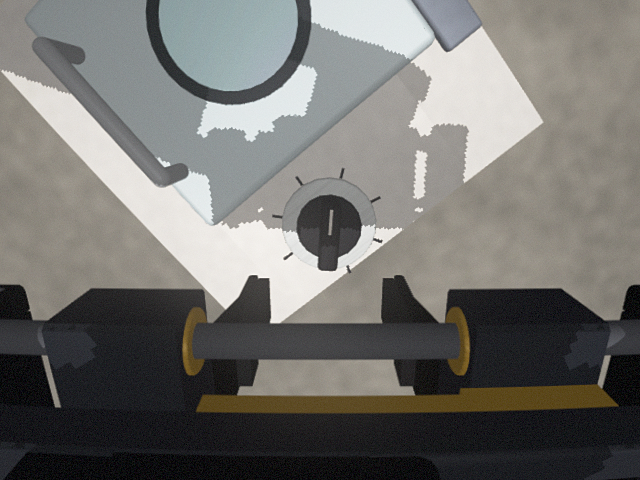

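```bash
python3 -c "
from h import *
o=telemetry.get_obs()
print(at_z('wrist',(330,224),.143,o),at_z('wrist',(329,226),.152,o))
a=at_z('wrist',(331.5,209),.184,o);b=at_z('wrist',(330,235),.184,o);d=a-b;print(a,b,np.degrees(np.arctan2(d[1],d[0])))
a=at_z('wrist',(331.5,198),.184,o);b=at_z('wrist',(328,258),.184,o);d=a-b;print(a,b,np.linalg.norm(d),(a+b)/2,np.degrees(np.arctan2(d[1],d[0])))
"
```

```text
[ 0.45211554 -0.35208843  0.143     ] [ 0.45177828 -0.35096308  0.152     ]
[ 0.4633029  -0.33417951  0.184     ] [ 0.45325454 -0.34923005  0.184     ] 56.27129261534838
[ 0.46708462 -0.3277604   0.184     ] [ 0.44364139 -0.36279406  0.184     ] 0.04215380176024833 [ 0.455363   -0.34527723  0.184     ] 56.21102285044599
```

```bash
python3 -m creep '[{"translation":[0,3,40],"roll":3,"gripper":50},{"translation":[0,3,75],"roll":3,"gripper":50},{"translation":[0,3,105],"roll":3,"gripper":50},{"translation":[0,3,121],"roll":3,"gripper":50},{"translation":[0,3,121],"roll":3,"gripper":50}]'
python3 -m creep '[{"translation":[0,0,0],"roll":0,"gripper":5},{"translation":[0,0,0],"roll":0,"gripper":5},{"translation":[0,0,0],"roll":0,"gripper":5},{"translation":[0,0,0],"roll":0,"gripper":5},{"translation":[0,0,0],"roll":0,"gripper":5}]' 25
python3 -m creep '[{"translation":[0,0,0],"roll":0,"gripper":5},{"translation":[0,0,0],"roll":0,"gripper":5},{"translation":[0,0,0],"roll":0,"gripper":5}]'
python3 -c "
from h import *
goal(.452,-.3515,.178,188.3)"
```

```text
time: 4.95
position: [0.4507, -0.35, 0.1752]
tool_rot: [0.882, 0.471, -0.001, -0.003]
ft_force: [-0.6, 0.5, 0.2]
grip_width: 0.05
grip_force: 0.0
time: 5.37
position: [0.4524, -0.3518, 0.1798]
tool_rot: [0.882, 0.471, 0.0, 0.001]
ft_force: [-0.2, -0.0, 0.0]
grip_width: 0.0242
grip_force: 0.0
time: 5.62
position: [0.4515, -0.3511, 0.1791]
tool_rot: [0.882, 0.471, -0.0, -0.0]
ft_force: [-1.5, 1.0, 6.0]
grip_width: 0.014
grip_force: 25.0
t 5.6167 pos [ 0.4515 -0.3511  0.1791] yaw 56.16 q6 -15.2 F [-1.5  1.   6. ] w 0.014 gf 25.0 -> move [-0.1  0.6  1.1] roll -132.14
```

```bash
python3 -m creep '[{"translation":[0,0,0],"roll":-6,"gripper":5},{"translation":[0,0,0],"roll":-12,"gripper":5},{"translation":[0,0,0],"roll":-18,"gripper":5},{"translation":[0,0,0],"roll":-24,"gripper":5},{"translation":[0,0,0],"roll":-30,"gripper":5}]'
python3 -m creep '[{"translation":[0,0,0],"roll":-6,"gripper":5},{"translation":[0,0,0],"roll":-12,"gripper":5},{"translation":[0,0,0],"roll":-18,"gripper":5},{"translation":[0,0,0],"roll":-24,"gripper":5},{"translation":[0,0,0],"roll":-30,"gripper":5}]' >/dev/null
python3 -m creep '[{"translation":[0,0,0],"roll":-6,"gripper":5},{"translation":[0,0,0],"roll":-12,"gripper":5},{"translation":[0,0,0],"roll":-18,"gripper":5},{"translation":[0,0,0],"roll":-24,"gripper":5},{"translation":[0,0,0],"roll":-30,"gripper":5}]' >/dev/null
python3 -m creep '[{"translation":[0,0,0],"roll":-6,"gripper":5},{"translation":[0,0,0],"roll":-12,"gripper":5},{"translation":[0,0,0],"roll":-18,"gripper":5},{"translation":[0,0,0],"roll":-24,"gripper":5},{"translation":[0,0,0],"roll":-30,"gripper":5}]'
python3 -c "
from h import *
goal(.452,-.3515,.178,188.3);print(telemetry.get_obs()['moment'])"
python3 -m creep '[{"translation":[0,0,0],"roll":-5,"gripper":5},{"translation":[0,0,0],"roll":-9,"gripper":5},{"translation":[0,0,0],"roll":-12,"gripper":5},{"translation":[0,0,0],"roll":-12,"gripper":5}]'
python3 -c "
from h import *
goal(.452,-.3515,.178,188.3);print(telemetry.get_obs()['moment'])"
```

```text
time: 6.03
position: [0.4506, -0.3507, 0.1791]
tool_rot: [0.729, 0.685, -0.001, -0.002]
ft_force: [-4.9, 1.8, 7.1]
grip_width: 0.0139
grip_force: 25.0
time: 7.28
position: [0.4484, -0.3526, 0.1792]
tool_rot: [0.03, 1.0, -0.001, -0.004]
ft_force: [-11.2, -3.9, 7.4]
grip_width: 0.0135
grip_force: 25.0
t 7.2833 pos [ 0.4484 -0.3526  0.1792] yaw 176.53 q6 -135.5 F [-11.2  -3.9   7.4] w 0.0135 gf 25.0 -> move [-3.6  1.3  1.1] roll -11.77
[-0.62691872  1.91925365 -0.05379885]
time: 7.62
position: [0.4484, -0.3531, 0.1792]
tool_rot: [-0.073, 0.997, -0.001, -0.004]
ft_force: [-11.0, -4.7, 6.1]
grip_width: 0.0137
grip_force: 25.0
t 7.6167 pos [ 0.4484 -0.3531  0.1792] yaw -171.65 q6 -147.3 F [-11.   -4.7   6.1] w 0.0137 gf 25.0 -> move [-3.8  1.1  1.2] roll 0.05
[-0.68244984  1.88811367  0.04264021]
```

```bash
for k in 1; do python3 -m creep '[{"translation":[0,0,0],"roll":-2,"gripper":5},{"translation":[0,0,0],"roll":-3,"gripper":5},{"translation":[0,0,0],"roll":-3,"gripper":5}]' >/dev/null
python3 -c "
from h import *
goal(.452,-.3515,.178,188.3);print(telemetry.get_obs()['moment'])"; done
python3 -m creep '[{"translation":[0,0,0],"roll":-2,"gripper":5},{"translation":[0,0,0],"roll":-3,"gripper":5},{"translation":[0,0,0],"roll":-3,"gripper":5}]' >/dev/null
python3 -c "
from h import *
goal(.452,-.3515,.178,188.3);print(telemetry.get_obs()['moment'])"
```

```text
t 7.8667 pos [ 0.4485 -0.3531  0.1791] yaw -168.85 q6 -150.1 F [-11.3  -3.5   7.2] w 0.0137 gf 25.0 -> move [-3.7  0.9  1.1] roll 2.85
[-0.67898248  1.96027893 -0.47719785]
t 8.1167 pos [ 0.4488 -0.353   0.1791] yaw -165.88 q6 -153.1 F [-10.5  -4.3   5.9] w 0.0149 gf 25.8 -> move [-3.5  0.7  1.1] roll 5.82
[-0.65484169  1.82015793 -0.53763558]
```

```bash
python3 -m creep '[{"translation":[0,0,0],"roll":0,"gripper":45},{"translation":[0,0,0],"roll":0,"gripper":45},{"translation":[0,0,0],"roll":0,"gripper":45},{"translation":[0,0,-10],"roll":0,"gripper":45},{"translation":[0,0,-40],"roll":0,"gripper":45}]'
python3 -m creep '[{"translation":[0,0,-40],"roll":3,"gripper":60},{"translation":[0,0,-80],"roll":3,"gripper":60},{"translation":[0,0,-80],"roll":3,"gripper":60}]'
python3 -c "
from h import *
o,_=snap('wrist','w2');goal(.452,-.3515,.178,188.3)"
```

```text
time: 8.53
position: [0.4503, -0.3489, 0.2153]
tool_rot: [-0.123, 0.992, 0.004, -0.003]
ft_force: [0.3, 0.1, -0.4]
grip_width: 0.0396
grip_force: 0.0
time: 8.78
position: [0.4557, -0.3546, 0.3077]
tool_rot: [-0.098, 0.995, -0.007, 0.005]
ft_force: [0.5, -1.0, 1.1]
grip_width: 0.0556
grip_force: 0.0
t 8.8333 pos [ 0.4545 -0.3533  0.3043] yaw -168.8 q6 -150.2 F [ 0.5  0.3 -0.3] w 0.0574 gf 0.0 -> move [  3.    3.6 126.2] roll 2.9
```

View pics/w2.png

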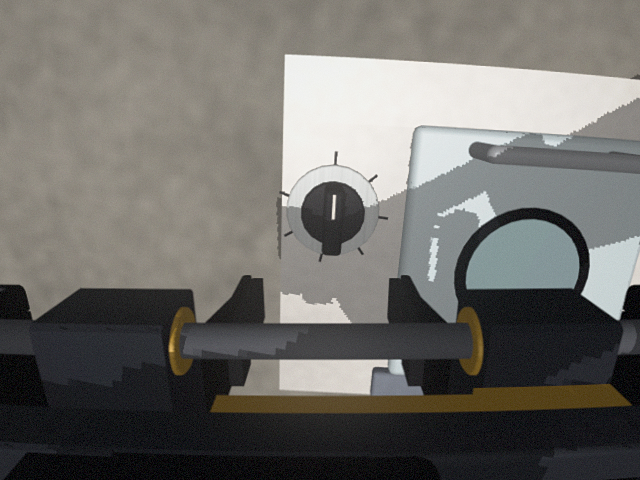

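```bash
python3 -c "
from h import *
print(at_z('top',(345+330/3.5,200+430/3.5),.196));goal(.373,-.21,.30,98.3)"
```

```text
[ 0.37462055 -0.20668938  0.196     ]
t 8.8333 pos [ 0.4545 -0.3533  0.3043] yaw -168.8 q6 -150.2 F [ 0.5  0.3 -0.3] w 0.0574 gf 0.0 -> move [ 52.2 156.4   2.3] roll 92.9
```

```bash
python3 -m creep '[{"translation":[10,31,0],"roll":6,"gripper":60},{"translation":[21,62,0],"roll":12,"gripper":60},{"translation":[31,94,0],"roll":18,"gripper":60},{"translation":[42,125,0],"roll":24,"gripper":60},{"translation":[52,156,0],"roll":30,"gripper":60}]' >/dev/null
python3 -m creep '[{"translation":[0,0,0],"roll":7,"gripper":60},{"translation":[0,0,0],"roll":14,"gripper":60},{"translation":[0,0,0],"roll":21,"gripper":60},{"translation":[0,0,0],"roll":28,"gripper":60},{"translation":[0,0,0],"roll":35,"gripper":60}]' >/dev/null
python3 -m creep '[{"translation":[0,0,0],"roll":7,"gripper":60},{"translation":[0,0,0],"roll":14,"gripper":60},{"translation":[0,0,0],"roll":21,"gripper":60},{"translation":[0,0,0],"roll":28,"gripper":60},{"translation":[0,0,0],"roll":28,"gripper":60}]'
python3 -m creep '[{"translation":[0,0,0],"roll":0,"gripper":60}]' >/dev/null
python3 -c "
from h import *
o,_=snap('wrist','w3');goal(.373,-.21,.193,98.3)
print(proj('wrist',[[.373,-.21,.199],[.373-.145*.05,-.21+.989*.05,.199]],o))"
```

```text
time: 10.08
position: [0.3705, -0.2076, 0.2979]
tool_rot: [0.656, 0.755, 0.0, -0.001]
ft_force: [0.3, 0.3, -0.4]
grip_width: 0.0601
grip_force: 0.0
t 10.2167 pos [ 0.3706 -0.2079  0.2981] yaw 98.33 q6 -52.8 F [-0.4 -0.2 -0.4] w 0.0603 gf 0.0 -> move [ -2.5   2.1 105.1] roll 0.03
[[327.60520534 249.4743328 ]
 [327.77611677 171.49799297]]
```

View pics/w3.png

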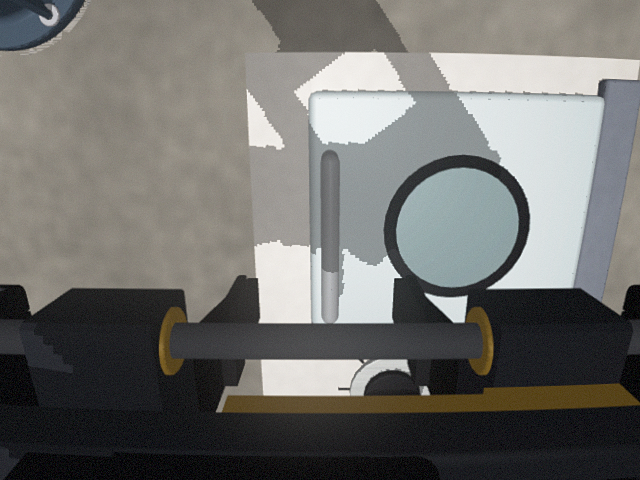

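```bash
python3 -m creep '[{"translation":[2,3,35],"roll":0,"gripper":50},{"translation":[2,3,70],"roll":0,"gripper":50},{"translation":[2,3,95],"roll":0,"gripper":50},{"translation":[2,3,105],"roll":0,"gripper":50},{"translation":[2,3,105],"roll":0,"gripper":50}]' 
python3 -m creep '[{"translation":[0,0,0],"roll":0,"gripper":4},{"translation":[0,0,0],"roll":0,"gripper":4},{"translation":[0,0,0],"roll":0,"gripper":4},{"translation":[0,0,0],"roll":0,"gripper":4},{"translation":[0,0,0],"roll":0,"gripper":4}]' 15 >/dev/null
python3 -m creep '[{"translation":[0,0,0],"roll":0,"gripper":4},{"translation":[0,0,0],"roll":0,"gripper":4},{"translation":[0,0,0],"roll":0,"gripper":4}]'
python3 -c "
from h import *
o=telemetry.get_obs();goal(.373,-.21,.193,98.3)
import math
r=math.hypot(195,52);a0=math.atan2(52,195)
for f in np.arange(0,1.76,.1): print(round(f,2),[round(v) for v in (r*(math.cos(a0)-math.cos(a0+f)), -r*(math.sin(a0+f)-math.sin(a0)))])
"
```

```text
time: 10.63
position: [0.372, -0.2045, 0.1911]
tool_rot: [0.654, 0.756, 0.0, -0.003]
ft_force: [0.1, 0.9, -0.0]
grip_width: 0.0503
grip_force: 0.0
time: 11.3
position: [0.3729, -0.2061, 0.1939]
tool_rot: [0.655, 0.756, -0.001, -0.0]
ft_force: [-2.7, -1.1, 4.6]
grip_width: 0.0116
grip_force: 15.0
t 11.3 pos [ 0.3729 -0.2061  0.1939] yaw 98.2 q6 -52.1 F [-2.7 -1.1  4.6] w 0.0116 gf 15.0 -> move [-3.9 -0.5  0.9] roll -0.1
0.0 [0, 0]
0.1 [6, -19]
0.2 [14, -38]
0.3 [24, -55]
0.4 [36, -72]
0.5 [49, -87]
0.6 [63, -101]
0.7 [79, -113]
0.8 [96, -124]
0.9 [115, -133]
1.0 [133, -140]
1.1 [153, -145]
1.2 [173, -149]
1.3 [193, -150]
1.4 [213, -149]
1.5 [233, -146]
1.6 [253, -141]
1.7 [272, -135]
```

```bash
python3 -m creep '[{"translation":[0,6,-19],"roll":0,"gripper":4},{"translation":[0,14,-38],"roll":0,"gripper":4},{"translation":[0,24,-55],"roll":0,"gripper":4},{"translation":[0,36,-72],"roll":0,"gripper":4},{"translation":[0,49,-87],"roll":0,"gripper":4}]'
python3 -m creep '[{"translation":[0,14,-14],"roll":0,"gripper":4},{"translation":[0,30,-26],"roll":0,"gripper":4},{"translation":[0,47,-37],"roll":0,"gripper":4},{"translation":[0,66,-46],"roll":0,"gripper":4},{"translation":[0,84,-53],"roll":0,"gripper":4}]'
python3 -m creep '[{"translation":[0,20,-5],"roll":0,"gripper":4},{"translation":[0,40,-9],"roll":0,"gripper":4},{"translation":[0,60,-10],"roll":0,"gripper":4},{"translation":[0,80,-9],"roll":0,"gripper":4},{"translation":[0,100,-6],"roll":0,"gripper":4}]'
python3 -m creep '[{"translation":[0,10,2],"roll":0,"gripper":4},{"translation":[0,20,5],"roll":0,"gripper":4},{"translation":[0,30,8],"roll":0,"gripper":4},{"translation":[0,35,10],"roll":0,"gripper":4},{"translation":[0,35,10],"roll":0,"gripper":4}]'
python3 -c "
from h import *
snap('side','s1')"
```

```text
time: 11.72
position: [0.419, -0.1992, 0.2812]
tool_rot: [0.655, 0.756, -0.003, -0.003]
ft_force: [-7.7, -3.4, 2.6]
grip_width: 0.0113
grip_force: 15.0
time: 12.13
position: [0.5044, -0.1867, 0.3352]
tool_rot: [0.655, 0.756, -0.001, -0.001]
ft_force: [-3.0, 0.2, 2.6]
grip_width: 0.0117
grip_force: 15.0
time: 12.55
position: [0.6047, -0.1723, 0.3399]
tool_rot: [0.655, 0.756, 0.0, -0.0]
ft_force: [-1.3, -0.3, 1.8]
grip_width: 0.0113
grip_force: 15.0
time: 12.97
position: [0.6395, -0.1673, 0.3287]
tool_rot: [0.655, 0.756, 0.001, -0.0]
ft_force: [0.1, 2.2, 0.5]
grip_width: 0.0117
grip_force: 15.0
```

View pics/s1.png

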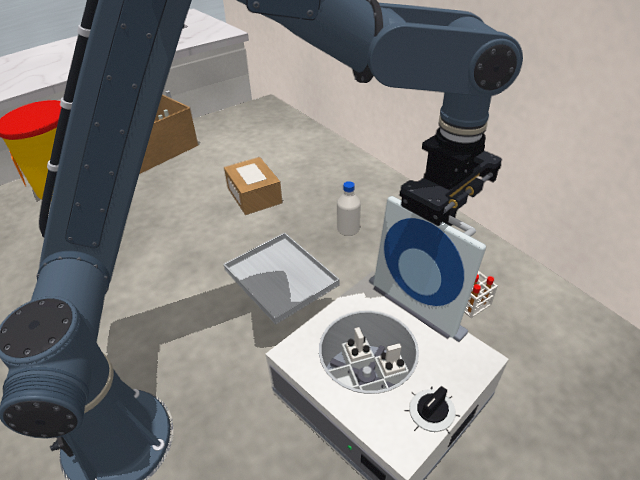

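```bash
python3 -m creep '[{"translation":[0,0,0],"roll":0,"gripper":26},{"translation":[0,0,0],"roll":0,"gripper":26},{"translation":[0,0,0],"roll":0,"gripper":26},{"translation":[0,0,-20],"roll":0,"gripper":26},{"translation":[0,0,-45],"roll":0,"gripper":26}]'
python3 -m creep '[{"translation":[0,0,-30],"roll":0,"gripper":26},{"translation":[0,0,-50],"roll":0,"gripper":26},{"translation":[0,-30,-50],"roll":0,"gripper":40},{"translation":[0,-65,-50],"roll":0,"gripper":40},{"translation":[0,-100,-50],"roll":0,"gripper":40}]'
python3 -m creep '[{"translation":[0,-35,15],"roll":0,"gripper":40},{"translation":[0,-70,35],"roll":0,"gripper":40},{"translation":[0,-100,60],"roll":0,"gripper":40},{"translation":[0,-100,60],"roll":0,"gripper":40},{"translation":[0,-100,60],"roll":0,"gripper":40}]'
python3 -c "
from h import *
o,_=snap('wrist','w4');snap('top','t1')
goal(.447,-.199,.36,98.3)
for c in ('wrist','top'): print(viewer.recognise(c,'carrier0'))
print(viewer.recognise('top','lid'))"
```

```text
time: 13.43
position: [0.6371, -0.1682, 0.3725]
tool_rot: [0.655, 0.755, -0.001, -0.003]
ft_force: [-0.2, 0.8, -0.3]
grip_width: 0.0252
grip_force: 0.0
time: 13.85
position: [0.5386, -0.1828, 0.4249]
tool_rot: [0.655, 0.756, -0.0, 0.001]
ft_force: [-0.7, -0.9, -0.1]
grip_width: 0.0369
grip_force: 0.0
time: 14.27
position: [0.4376, -0.1955, 0.363]
tool_rot: [0.656, 0.755, -0.0, -0.002]
ft_force: [0.3, -0.7, 0.9]
grip_width: 0.0398
grip_force: 0.0
t 14.3667 pos [ 0.4419 -0.1974  0.3658] yaw 98.09 q6 -45.4 F [-0.3 -0.3  0.4] w 0.0404 gf 0.0 -> move [-2.2  4.9  5.9] roll -0.21
[{'bbox': [352.2, 190.3, 49.0, 46.7], 'p': 0.77}, {'bbox': [332.0, 127.1, 49.3, 52.6], 'p': 0.7}, {'bbox': [295.3, 362.9, 47.8, 18.9], 'p': 0.22}]
[{'bbox': [393.7, 275.8, 17.7, 17.8], 'p': 0.77}, {'bbox': [418.8, 263.4, 21.5, 18.7], 'p': 0.52}]
[{'bbox': [381.0, 185.6, 103.1, 58.1], 'p': 0.74}]
```

View pics/w4.png

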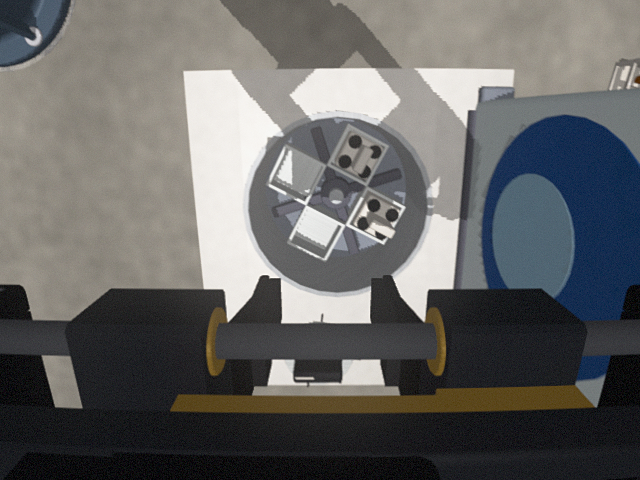

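```bash
python3 - <<'E'
import cv2
im=cv2.imread('pics/w4.png')[105:300,240:435]
cv2.imwrite('pics/c2.png',cv2.resize(im,None,fx=3,fy=3,interpolation=cv2.INTER_CUBIC))
E
```

```text
(no output)
```

View pics/c2.png

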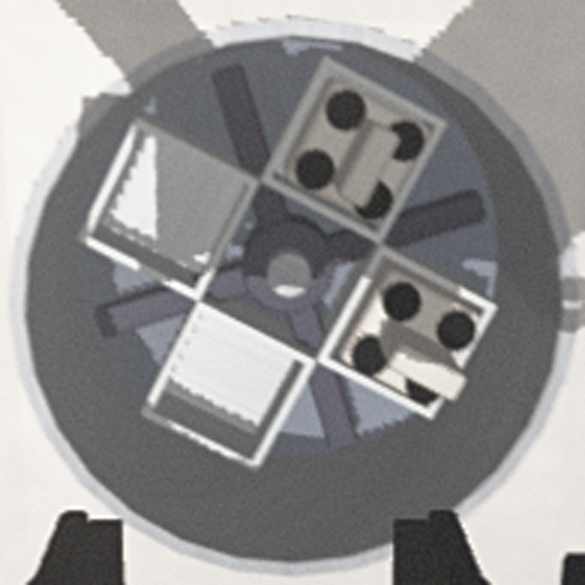

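```bash
cat > rot.py <<'E'
from h import *
E
python3 - <<'E'
from h import *
# pose recorded at snap ~ current (no time since)
o=telemetry.get_obs()
W=lambda p,z:at_z('wrist',(240+(p[0]+.5)/3-.5,105+(p[1]+.5)/3-.5),z,o)[:2]
B={'A':[(323,57),(445,122),(381,240),(262,182)],'B':[(381,247),(495,305),(433,416),(320,358)],'C':[(137,120),(257,185),(203,298),(82,235)],'D':[(203,300),(317,360),(258,465),(143,412)]}
c={k:np.mean([W(p,.07) for p in v],0) for k,v in B.items()}
s=(c['A']+c['B']+c['C']+c['D'])/4;print('spindle',s)
for k in c: d=c[k]-s;print(k,c[k],np.linalg.norm(d),np.degrees(np.arctan2(d[1],d[0])))
th=np.mean([(np.degrees(np.arctan2(*(c[k]-s)[::-1])))%90 for k in c]);print('mod90',th)
# predicted tab tops in crop
for k,a in (('A',0),('B',0)):
    d=c[k]-s; a=np.arctan2(d[1],d[0]); u=np.array([np.cos(a),np.sin(a)]);n=np.array([-u[1],u[0]]); cc=s+.05*u
    P=[[*(cc+i*.013*u+j*.005*n),.126] for i,j in ((1,1),(1,-1),(-1,-1),(-1,1))]
    print(k,cc,((proj('wrist',P,o)-[240,105])*3).round(0).tolist())
# top cam bucket check
print(proj('top',[[*(s+.05*(c[k]-s)/np.linalg.norm(c[k]-s)),.07] for k in 'AB']))
E
```

```text
spindle [ 0.45719353 -0.20037801]
A [ 0.47312389 -0.15304253] 0.04994421731083453 71.3997737362943
B [ 0.50479808 -0.2171297 ] 0.05046595931207185 -19.386589385677368
C [ 0.40980307 -0.18398931] 0.0501442415881798 160.92344401312087
D [ 0.44104906 -0.24735052] 0.049669505562060165 -108.96785935517991
mod90 70.99219225213947
A [ 0.47314168 -0.15298966] [[371.0, 122.0], [399.0, 136.0], [361.0, 209.0], [333.0, 195.0]]
B [ 0.50435854 -0.21697503] [[467.0, 375.0], [452.0, 400.0], [385.0, 366.0], [400.0, 340.0]]
[[405.30407128 281.0280448 ]
 [431.22353436 267.90175972]]
```

```bash
python3 -m creep '[{"translation":[0,0,0],"roll":0,"gripper":40},{"translation":[0,0,0],"roll":0,"gripper":40},{"translation":[0,0,0],"roll":0,"gripper":40}]'
python3 - <<'E'
from h import *
a=cv2.imread('pics/w4.png')
o,b=snap('wrist','w5'); goal(.447,-.199,.36,98.3)
# shift between images over bowl
t=a[110:250,255:425]; m=cv2.matchTemplate(b,t,cv2.TM_CCOEFF_NORMED);_,v,_,l=cv2.minMaxLoc(m);dx,dy=l[0]-255,l[1]-110;print('shift',dx,dy,v)
c={}
for k,v in {'A':(353,150),'B':(407,331),'C':(170,210),'D':(230,384)}.items():
    c[k]=at_z('wrist',(240+v[0]/3+dx,105+v[1]/3+dy),.07,o)[:2]
s=sum(c.values())/4;print('spindle',s,c)
print(proj('top',[[*c[k],.07] for k in 'AB']))
print([(d['bbox'],d['p']) for d in viewer.recognise('wrist','carrier0')])
E
```

```text
time: 14.77
position: [0.4414, -0.1964, 0.3648]
tool_rot: [0.655, 0.756, 0.0, 0.0]
ft_force: [0.1, -0.3, 0.7]
grip_width: 0.0401
grip_force: 0.0
t 14.8167 pos [ 0.4412 -0.1963  0.3647] yaw 98.17 q6 -45.4 F [-0.5  0.8 -0.7] w 0.0398 gf 0.0 -> move [-3.5  5.3  4.7] roll -0.13
shift -5 -3 0.9654819369316101
spindle [ 0.44937186 -0.19593579] {'A': array([ 0.465466  , -0.14886369]), 'B': array([ 0.4964975, -0.2124105]), 'C': array([ 0.40242361, -0.17991539]), 'D': array([ 0.43310034, -0.2425536 ])}
[[403.66568    284.22977378]
 [429.43948973 271.15926126]]
[([328.8, 125.8, 48.9, 52.7], 0.75), ([347.1, 188.3, 45.1, 49.8], 0.63)]
```

```bash
python3 -m creep '[{"translation":[0,0,0],"roll":-7,"gripper":35},{"translation":[0,0,0],"roll":-14,"gripper":35},{"translation":[0,0,0],"roll":-21,"gripper":35},{"translation":[0,0,0],"roll":-28,"gripper":35},{"translation":[0,0,0],"roll":-35,"gripper":35}]' >/dev/null
python3 -m creep '[{"translation":[0,0,0],"roll":-7,"gripper":35},{"translation":[0,0,0],"roll":-14,"gripper":35},{"translation":[0,0,0],"roll":-21,"gripper":35},{"translation":[0,0,0],"roll":-28,"gripper":35},{"translation":[0,0,0],"roll":-28,"gripper":35}]'
python3 - <<'E'
from h import *
goal(.4917,-.2127,.24,161)
E
```

```text
time: 15.7
position: [0.4409, -0.1963, 0.3645]
tool_rot: [0.163, 0.987, -0.0, 0.0]
ft_force: [0.3, 0.6, 0.1]
grip_width: 0.0349
grip_force: 0.0
t 15.7 pos [ 0.4409 -0.1963  0.3645] yaw 161.26 q6 -108.6 F [0.3 0.6 0.1] w 0.0349 gf 0.0 -> move [-53.4   0.8 124.5] roll 0.26
```

```bash
python3 -m creep '[{"translation":[-18,0,36],"roll":0,"gripper":35},{"translation":[-36,0,72],"roll":0,"gripper":35},{"translation":[-53,1,105],"roll":0,"gripper":35},{"translation":[-53,1,124],"roll":0,"gripper":35},{"translation":[-53,1,124],"roll":0,"gripper":35}]' >/dev/null
python3 -m creep '[{"translation":[0,0,0],"roll":0,"gripper":35},{"translation":[0,0,0],"roll":0,"gripper":35},{"translation":[0,0,0],"roll":0,"gripper":35}]'
python3 - <<'E'
from h import *
o,im=snap('wrist','w6'); goal(.4917,-.2127,.118,161)
s=np.array([.4482,-.1972])
for a in (-19.2,70.8):
    u=np.array([np.cos(np.radians(a)),np.sin(np.radians(a))]);n=np.array([-u[1],u[0]]);cc=s+.05*u
    P=[[*(cc+i*.013*u+j*.005*n),.126] for i,j in ((1,1),(1,-1),(-1,-1),(-1,1))]
    cv2.polylines(im,[np.round(proj('wrist',P,o)).astype(int)],True,(0,0,255),1)
cv2.imwrite('pics/w6b.png',im)
E
```

```text
time: 16.37
position: [0.492, -0.2131, 0.2425]
tool_rot: [0.164, 0.986, -0.001, 0.002]
ft_force: [0.1, -0.1, 0.6]
grip_width: 0.0351
grip_force: 0.0
t 16.4167 pos [ 0.492  -0.213   0.2425] yaw 161.1 q6 -106.5 F [0.2 0.4 0.3] w 0.0347 gf 0.0 -> move [  0.8   0.4 124.5] roll 0.1
```

View pics/w6b.png

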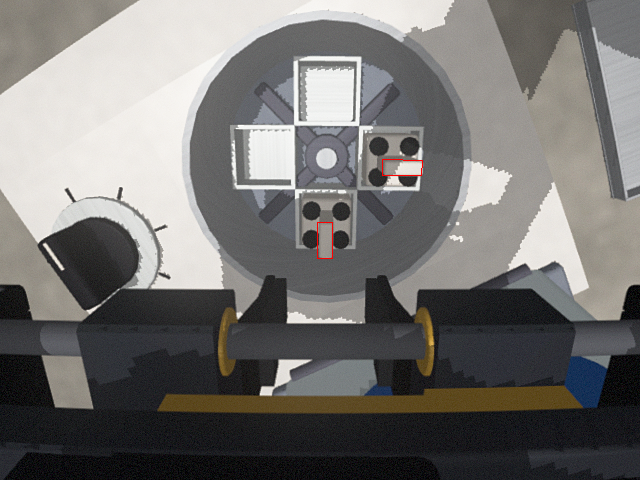

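```bash
python3 -m creep '[{"translation":[1,0,35],"roll":0,"gripper":35},{"translation":[1,0,70],"roll":0,"gripper":35},{"translation":[1,0,100],"roll":0,"gripper":35},{"translation":[1,0,115],"roll":0,"gripper":35},{"translation":[1,0,123],"roll":0,"gripper":35}]'
python3 -m creep '[{"translation":[0,0,0],"roll":0,"gripper":4},{"translation":[0,0,0],"roll":0,"gripper":4},{"translation":[0,0,0],"roll":0,"gripper":4},{"translation":[0,0,0],"roll":0,"gripper":4},{"translation":[0,0,0],"roll":0,"gripper":4}]' 25
python3 -m creep '[{"translation":[0,0,0],"roll":0,"gripper":4},{"translation":[0,0,-15],"roll":0,"gripper":4},{"translation":[0,0,-50],"roll":0,"gripper":4},{"translation":[0,0,-85],"roll":0,"gripper":4},{"translation":[0,0,-120],"roll":0,"gripper":4}]'
python3 - <<'E'
from h import *
_,im=snap('top','t2'); print(viewer.recognise('top','tray'));print(viewer.recognise('top','carrier0'))
cv2.imwrite('pics/t2c.png',cv2.resize(im[190:370,190:440],None,fx=3,fy=3))
goal(.46,.10,.25,161)
E
```

```text
time: 16.83
position: [0.4898, -0.2119, 0.1166]
tool_rot: [0.164, 0.986, 0.0, -0.001]
ft_force: [0.1, 0.8, 0.2]
grip_width: 0.0355
grip_force: 0.0
time: 17.25
position: [0.4911, -0.2127, 0.1189]
tool_rot: [0.164, 0.986, -0.001, 0.001]
ft_force: [-0.5, -0.8, 2.1]
grip_width: 0.01
grip_force: 9.0
time: 17.67
position: [0.4897, -0.2117, 0.2385]
tool_rot: [0.164, 0.986, 0.0, -0.001]
ft_force: [0.8, -0.9, -2.1]
grip_width: 0.0099
grip_force: 25.0
[{'bbox': [221.9, 238.0, 99.2, 78.6], 'p': 0.69}]
[{'bbox': [394.4, 274.4, 16.4, 19.9], 'p': 0.54}]
t 17.8167 pos [ 0.4919 -0.2131  0.2405] yaw 161.15 q6 -106.5 F [-0.4 -0.3 -2.3] w 0.0097 gf 25.0 -> move [131.2 286.  -11. ] roll 0.15
```

View pics/t2c.png

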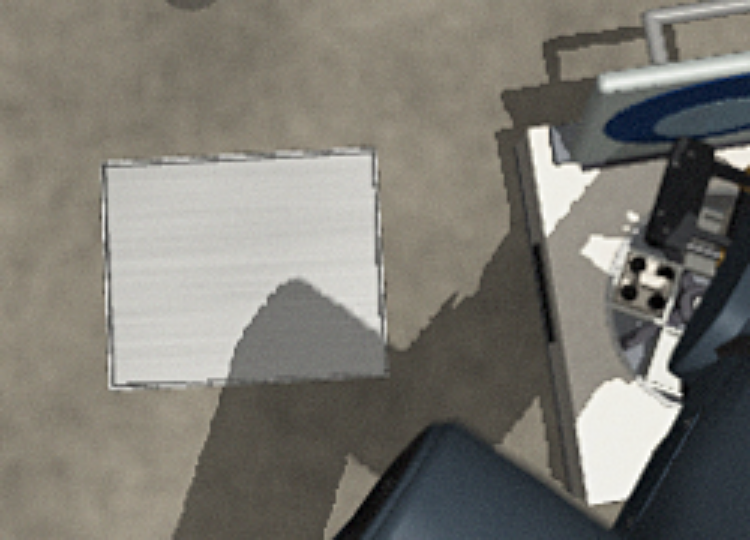

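```bash
python3 -m creep '[{"translation":[0,0,-25],"roll":0,"gripper":4},{"translation":[10,27,-25],"roll":0,"gripper":4},{"translation":[20,55,-25],"roll":0,"gripper":4},{"translation":[32,86,-25],"roll":0,"gripper":4},{"translation":[44,118,-25],"roll":0,"gripper":4}]' >/dev/null
python3 -m creep '[{"translation":[12,33,0],"roll":0,"gripper":4},{"translation":[24,66,0],"roll":0,"gripper":4},{"translation":[37,100,0],"roll":0,"gripper":4},{"translation":[49,133,0],"roll":0,"gripper":4},{"translation":[60,162,0],"roll":0,"gripper":4}]' >/dev/null
python3 -m creep '[{"translation":[7,19,0],"roll":0,"gripper":4},{"translation":[13,37,0],"roll":0,"gripper":4},{"translation":[13,37,0],"roll":0,"gripper":4},{"translation":[13,37,0],"roll":0,"gripper":4},{"translation":[13,37,0],"roll":0,"gripper":4}]'
python3 - <<'E'
from h import *
_,im=snap('side','s2'); print(viewer.recognise('side','tray'))
_,im=snap('top'); print(viewer.recognise('top','tray'))
goal(.484,.125,.088,161)
E
```

```text
time: 19.07
position: [0.4813, 0.1251, 0.2614]
tool_rot: [0.164, 0.987, -0.001, -0.001]
ft_force: [-0.2, 0.2, -2.2]
grip_width: 0.0095
grip_force: 25.0
[{'bbox': [225.9, 238.5, 113.8, 84.9], 'p': 0.91}]
[{'bbox': [221.2, 239.9, 89.7, 79.5], 'p': 0.9}]
t 19.2667 pos [0.4821 0.1246 0.2623] yaw 161.05 q6 -69.4 F [ 0.   0.3 -1.6] w 0.0099 gf 25.0 -> move [ -1.8   1.  174.3] roll 0.05
```

View pics/s2.png

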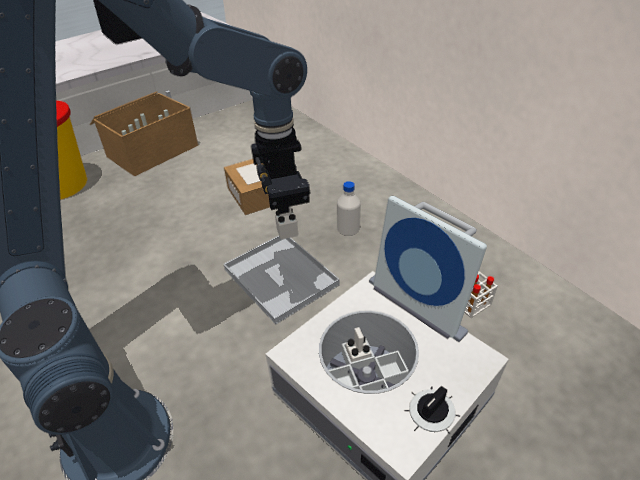

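```bash
python3 -m creep '[{"translation":[-1,1,40],"roll":0,"gripper":4},{"translation":[-1,1,80],"roll":0,"gripper":4},{"translation":[-1,1,120],"roll":0,"gripper":4},{"translation":[-1,1,150],"roll":0,"gripper":4},{"translation":[-1,1,165],"roll":0,"gripper":4}]' >/dev/null
python3 -m creep '[{"translation":[0,0,4],"roll":0,"gripper":4},{"translation":[0,0,7],"roll":0,"gripper":4},{"translation":[0,0,9],"roll":0,"gripper":4},{"translation":[0,0,10],"roll":0,"gripper":4},{"translation":[0,0,10],"roll":0,"gripper":4}]'
python3 -m creep '[{"translation":[0,0,0],"roll":0,"gripper":4},{"translation":[0,0,0],"roll":0,"gripper":4}]'
```

```text
time: 20.1
position: [0.4844, 0.1262, 0.0887]
tool_rot: [0.164, 0.986, 0.0, 0.001]
ft_force: [0.3, -0.3, -1.4]
grip_width: 0.0101
grip_force: 25.0
time: 20.27
position: [0.4839, 0.1263, 0.0885]
tool_rot: [0.164, 0.986, 0.0, 0.001]
ft_force: [-0.4, 0.8, -2.6]
grip_width: 0.0097
grip_force: 25.0
```

Not touching yet; go down gently in 1 mm steps, then release.

```bash
python3 -m creep '[{"translation":[0,0,1],"roll":0,"gripper":4},{"translation":[0,0,2],"roll":0,"gripper":4},{"translation":[0,0,2],"roll":0,"gripper":4},{"translation":[0,0,3],"roll":0,"gripper":4},{"translation":[0,0,3],"roll":0,"gripper":4}]'
python3 -m creep '[{"translation":[0,0,0],"roll":0,"gripper":35},{"translation":[0,0,0],"roll":0,"gripper":35},{"translation":[0,0,0],"roll":0,"gripper":35},{"translation":[0,0,0],"roll":0,"gripper":35},{"translation":[0,0,0],"roll":0,"gripper":35}]'
python3 -m creep '[{"translation":[0,0,-35],"roll":0,"gripper":35},{"translation":[0,0,-75],"roll":0,"gripper":35},{"translation":[0,0,-115],"roll":0,"gripper":35},{"translation":[0,0,-155],"roll":0,"gripper":35},{"translation":[0,0,-195],"roll":0,"gripper":35}]'
python3 - <<'E'
from h import *
s=np.array([.4482,-.1972]);a=np.radians(70.8);p=s+.045*np.array([np.cos(a),np.sin(a)]);print(p)
goal(*p,.26,70.8)
E
```

```text
time: 20.68
position: [0.4843, 0.1262, 0.0858]
tool_rot: [0.164, 0.987, 0.0, 0.001]
ft_force: [-0.1, -0.9, 10.2]
grip_width: 0.0099
grip_force: 25.0
time: 21.1
position: [0.4832, 0.1263, 0.0843]
tool_rot: [0.164, 0.986, -0.0, -0.0]
ft_force: [0.0, -0.2, -0.1]
grip_width: 0.0318
grip_force: 0.0
time: 21.52
position: [0.4827, 0.1263, 0.2812]
tool_rot: [0.164, 0.986, -0.0, -0.0]
ft_force: [0.2, 0.2, 0.1]
grip_width: 0.0349
grip_force: 0.0
[ 0.462999   -0.15470306]
t 21.5167 pos [0.4827 0.1263 0.2812] yaw 161.14 q6 -69.3 F [0.2 0.2 0.1] w 0.0349 gf 0.0 -> move [ -72.2 -272.2   21.2] roll 90.34
```

```bash
python3 -m creep '[{"translation":[-10,-36,0],"roll":0,"gripper":35},{"translation":[-19,-72,0],"roll":0,"gripper":35},{"translation":[-29,-108,0],"roll":0,"gripper":35},{"translation":[-38,-144,0],"roll":0,"gripper":35},{"translation":[-48,-180,0],"roll":0,"gripper":35}]' >/dev/null
python3 -m creep '[{"translation":[-9,-34,0],"roll":7,"gripper":35},{"translation":[-19,-68,0],"roll":14,"gripper":35},{"translation":[-24,-92,0],"roll":21,"gripper":35},{"translation":[-24,-92,10],"roll":28,"gripper":35},{"translation":[-24,-92,20],"roll":35,"gripper":35}]' >/dev/null
python3 -m creep '[{"translation":[0,0,0],"roll":7,"gripper":35},{"translation":[0,0,0],"roll":14,"gripper":35},{"translation":[0,0,0],"roll":21,"gripper":35},{"translation":[0,0,0],"roll":28,"gripper":35},{"translation":[0,0,0],"roll":35,"gripper":35}]' >/dev/null
python3 -m creep '[{"translation":[0,0,0],"roll":7,"gripper":35},{"translation":[0,0,0],"roll":14,"gripper":35},{"translation":[0,0,0],"roll":20,"gripper":35},{"translation":[0,0,0],"roll":20,"gripper":35},{"translation":[0,0,0],"roll":20,"gripper":35}]'
python3 - <<'E'
from h import *
s=np.array([.4482,-.1972])
o,im=snap('wrist');goal(.463,-.1547,.12,70.8)
for a in (70.8,):
    u=np.array([np.cos(np.radians(a)),np.sin(np.radians(a))]);n=np.array([-u[1],u[0]]);cc=s+.05*u
    P=[[*(cc+i*.013*u+j*.005*n),.126] for i,j in ((1,1),(1,-1),(-1,-1),(-1,1))]
    q=proj('wrist',P,o);print(q.round())
    cv2.polylines(im,[np.round(q).astype(int)],True,(0,0,255),1)
cv2.imwrite('pics/w7.png',im)
E
```

```text
time: 23.18
position: [0.4634, -0.1543, 0.2593]
tool_rot: [0.813, 0.583, -0.0, -0.0]
ft_force: [0.5, -0.6, -0.3]
grip_width: 0.0348
grip_force: 0.0
t 23.2333 pos [ 0.4634 -0.1543  0.2594] yaw 71.29 q6 -12.8 F [-0.3  0.3  0.1] w 0.0347 gf 0.0 -> move [ -0.5  -0.2 139.4] roll 0.49
[[318. 208.]
 [332. 208.]
 [332. 243.]
 [318. 243.]]
```

View pics/w7.png

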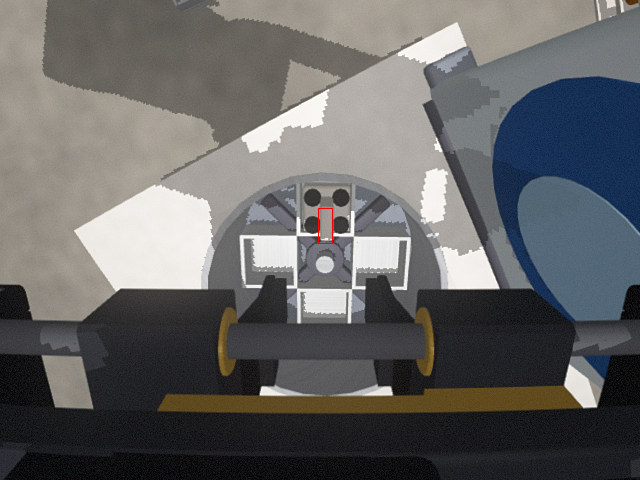

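```bash
python3 -m creep '[{"translation":[0,0,35],"roll":0,"gripper":35},{"translation":[0,0,65],"roll":0,"gripper":35},{"translation":[0,0,90],"roll":0,"gripper":35},{"translation":[0,0,105],"roll":0,"gripper":35},{"translation":[0,0,115],"roll":0,"gripper":35}]'
python3 -m creep '[{"translation":[0,0,6],"roll":0,"gripper":35},{"translation":[0,0,12],"roll":0,"gripper":35},{"translation":[0,0,18],"roll":0,"gripper":35},{"translation":[0,0,22],"roll":0,"gripper":35}]'
python3 -m creep '[{"translation":[0,0,0],"roll":0,"gripper":4},{"translation":[0,0,0],"roll":0,"gripper":4},{"translation":[0,0,0],"roll":0,"gripper":4},{"translation":[0,0,0],"roll":0,"gripper":4},{"translation":[0,0,0],"roll":0,"gripper":4}]' 25
python3 -m creep '[{"translation":[0,0,0],"roll":0,"gripper":4},{"translation":[0,0,-15],"roll":0,"gripper":4},{"translation":[0,0,-50],"roll":0,"gripper":4},{"translation":[0,0,-90],"roll":0,"gripper":4},{"translation":[0,0,-130],"roll":0,"gripper":4}]'
python3 - <<'E'
from h import *
goal(.480,.215,.26)
E
```

```text
time: 23.65
position: [0.4625, -0.1538, 0.1425]
tool_rot: [0.813, 0.583, -0.001, -0.002]
ft_force: [0.0, 0.3, 0.2]
grip_width: 0.0349
grip_force: 0.0
time: 23.98
position: [0.4638, -0.1546, 0.1224]
tool_rot: [0.813, 0.582, 0.0, 0.0]
ft_force: [0.1, -0.1, 0.4]
grip_width: 0.0355
grip_force: 0.0
time: 24.4
position: [0.4638, -0.1545, 0.123]
tool_rot: [0.813, 0.582, 0.0, 0.0]
ft_force: [0.3, 0.0, -0.5]
grip_width: 0.0096
grip_force: 6.5
time: 24.82
position: [0.4626, -0.1538, 0.2532]
tool_rot: [0.813, 0.582, -0.001, -0.001]
ft_force: [0.7, -0.3, -2.0]
grip_width: 0.01
grip_force: 25.0
t 24.8167 pos [ 0.4626 -0.1538  0.2532] yaw 71.14 q6 -12.7 F [ 0.7 -0.3 -2. ] w 0.01 gf 25.0 -> move [ 354.6 -102.8   -6.2] roll 0
```

```bash
python3 -m creep '[{"translation":[20,-6,-10],"roll":0,"gripper":4},{"translation":[54,-16,-10],"roll":0,"gripper":4},{"translation":[90,-26,-10],"roll":0,"gripper":4},{"translation":[126,-37,-10],"roll":0,"gripper":4},{"translation":[162,-47,-10],"roll":0,"gripper":4}]' >/dev/null
python3 -m creep '[{"translation":[36,-10,0],"roll":0,"gripper":4},{"translation":[72,-21,0],"roll":0,"gripper":4},{"translation":[108,-31,0],"roll":0,"gripper":4},{"translation":[144,-42,0],"roll":0,"gripper":4},{"translation":[175,-51,0],"roll":0,"gripper":4}]' >/dev/null
python3 -m creep '[{"translation":[18,-5,0],"roll":0,"gripper":4},{"translation":[18,-5,0],"roll":0,"gripper":4},{"translation":[18,-5,0],"roll":0,"gripper":4},{"translation":[18,-5,0],"roll":0,"gripper":4}]'
python3 - <<'E'
from h import *
_,im=snap('side','s3'); print(viewer.recognise('side','tray'));print(viewer.recognise('side','carrier0'))
cv2.imwrite('pics/s3c.png',cv2.resize(im[130:430,190:540],None,fx=2,fy=2))
goal(.480,.215,.09)
print(proj('side',[[.484,.125,.05],[.48,.215,.05]]))
E
```

```text
time: 25.98
position: [0.4802, 0.2142, 0.2621]
tool_rot: [0.813, 0.582, -0.001, -0.0]
ft_force: [-0.0, -0.5, -2.2]
grip_width: 0.0101
grip_force: 25.0
[{'bbox': [223.4, 231.2, 113.4, 91.5], 'p': 0.61}]
[{'bbox': [252.1, 177.3, 23.0, 42.7], 'p': 0.89}, {'bbox': [282.0, 259.7, 20.2, 33.3], 'p': 0.56}]
t 26.1333 pos [0.4808 0.2136 0.2624] yaw 71.04 q6 30.8 F [ 0.4 -0.5 -1.9] w 0.0097 gf 25.0 -> move [  1.1  -1.1 172.4] roll 0
[[290.74294703 273.6489519 ]
 [269.55907848 253.87809306]]
```

View pics/s3c.png

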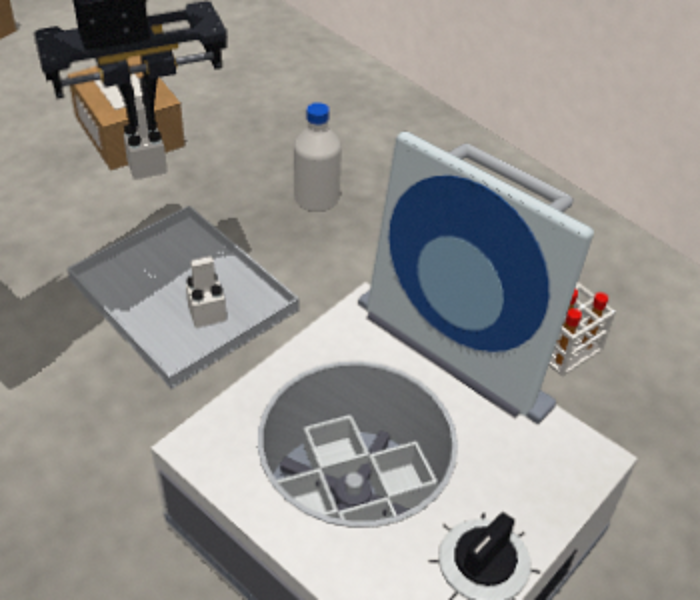

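```bash
python3 -m creep '[{"translation":[0,0,40],"roll":0,"gripper":4},{"translation":[0,0,80],"roll":0,"gripper":4},{"translation":[0,0,120],"roll":0,"gripper":4},{"translation":[0,0,150],"roll":0,"gripper":4},{"translation":[0,0,165],"roll":0,"gripper":4}]' >/dev/null
python3 -m creep '[{"translation":[0,0,3],"roll":0,"gripper":4},{"translation":[0,0,5],"roll":0,"gripper":4},{"translation":[0,0,6],"roll":0,"gripper":4},{"translation":[0,0,7],"roll":0,"gripper":4},{"translation":[0,0,7],"roll":0,"gripper":4}]'
python3 -m creep '[{"translation":[0,0,1],"roll":0,"gripper":4},{"translation":[0,0,1],"roll":0,"gripper":4},{"translation":[0,0,2],"roll":0,"gripper":4},{"translation":[0,0,2],"roll":0,"gripper":4}]'
```

```text
time: 26.97
position: [0.4819, 0.2149, 0.0918]
tool_rot: [0.813, 0.582, 0.001, 0.001]
ft_force: [-0.1, -0.1, -1.6]
grip_width: 0.0097
grip_force: 25.0
time: 27.3
position: [0.4813, 0.2149, 0.0899]
tool_rot: [0.813, 0.582, 0.001, 0.0]
ft_force: [-1.5, -1.0, 7.4]
grip_width: 0.0097
grip_force: 25.0
```

```bash
python3 -m creep '[{"translation":[0,0,0],"roll":0,"gripper":35},{"translation":[0,0,0],"roll":0,"gripper":35},{"translation":[0,0,0],"roll":0,"gripper":35},{"translation":[0,0,0],"roll":0,"gripper":35},{"translation":[0,0,0],"roll":0,"gripper":35}]' >/dev/null
python3 -m creep '[{"translation":[0,0,-35],"roll":0,"gripper":35},{"translation":[0,0,-75],"roll":0,"gripper":35},{"translation":[0,0,-115],"roll":0,"gripper":35},{"translation":[0,0,-155],"roll":0,"gripper":35},{"translation":[0,0,-195],"roll":0,"gripper":35}]' >/dev/null
python3 -m creep '[{"translation":[0,0,-40],"roll":-7,"gripper":30},{"translation":[0,0,-80],"roll":-14,"gripper":30},{"translation":[0,0,-120],"roll":-21,"gripper":26},{"translation":[0,0,-140],"roll":-27,"gripper":26},{"translation":[0,0,-140],"roll":-27,"gripper":26}]' 
python3 - <<'E'
from h import *
_,im=snap('side','s4');_,it=snap('top','t4')
print([(d['bbox'],d['p']) for d in viewer.recognise('top','tray')+viewer.recognise('top','carrier0')+viewer.recognise('side','carrier0')])
cv2.imwrite('pics/s4c.png',np.hstack([cv2.resize(im[200:340,200:350],None,fx=2.5,fy=2.5),cv2.resize(it[220:340,210:380],(375,350))]))
goal(.640,-.1675,.425,98.2)
E
```

```text
time: 28.55
position: [0.483, 0.2154, 0.4296]
tool_rot: [0.654, 0.757, 0.005, 0.004]
ft_force: [-0.3, -0.6, 0.0]
grip_width: 0.0263
grip_force: 0.0
[([256.5, 240.1, 62.8, 75.2], 0.84), ([280.5, 268.4, 21.9, 19.5], 0.76), ([284.3, 259.9, 16.8, 34.6], 0.78), ([260.7, 236.3, 19.2, 36.4], 0.57)]
t 28.8 pos [0.4799 0.2146 0.4213] yaw 98.09 q6 3.8 F [ 0.3 -0.2  0.5] w 0.0263 gf 0.0 -> move [-400.8  104.8   -4.1] roll -0.11
```

View pics/s4c.png

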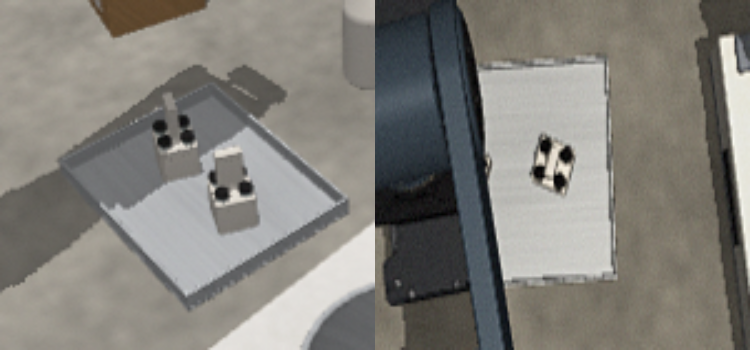

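```bash
python3 -m creep '[{"translation":[-35,9,-4],"roll":0,"gripper":26},{"translation":[-70,18,-4],"roll":0,"gripper":26},{"translation":[-105,27,-4],"roll":0,"gripper":26},{"translation":[-140,37,-4],"roll":0,"gripper":26},{"translation":[-175,46,-4],"roll":0,"gripper":26}]' >/dev/null
python3 -m creep '[{"translation":[-35,9,0],"roll":0,"gripper":26},{"translation":[-70,18,0],"roll":0,"gripper":26},{"translation":[-105,27,0],"roll":0,"gripper":26},{"translation":[-140,37,0],"roll":0,"gripper":26},{"translation":[-175,46,0],"roll":0,"gripper":26}]' >/dev/null
python3 -m creep '[{"translation":[-25,7,0],"roll":0,"gripper":26},{"translation":[-51,13,0],"roll":0,"gripper":26},{"translation":[-51,13,0],"roll":0,"gripper":26},{"translation":[-51,13,0],"roll":0,"gripper":26},{"translation":[-51,13,0],"roll":0,"gripper":26}]'
python3 - <<'E'
from h import *
o,im=snap('wrist','w8');goal(.6405,-.1675,.328,98.2)
print(proj('wrist',[[.6405,-.1675,.334]],o))
cv2.imwrite('pics/w8.png',im)
E
```

```text
time: 30.05
position: [0.641, -0.1668, 0.4256]
tool_rot: [0.655, 0.755, -0.0, -0.002]
ft_force: [-0.0, 0.1, 0.8]
grip_width: 0.0263
grip_force: 0.0
t 30.1 pos [ 0.6411 -0.1663  0.4263] yaw 98.16 q6 -32.4 F [-0.5 -0.1 -0.6] w 0.0262 gf 0.0 -> move [-1.3 -0.5 98.3] roll -0.04
[[323.65685658 250.45080766]]
```

View pics/w8.png

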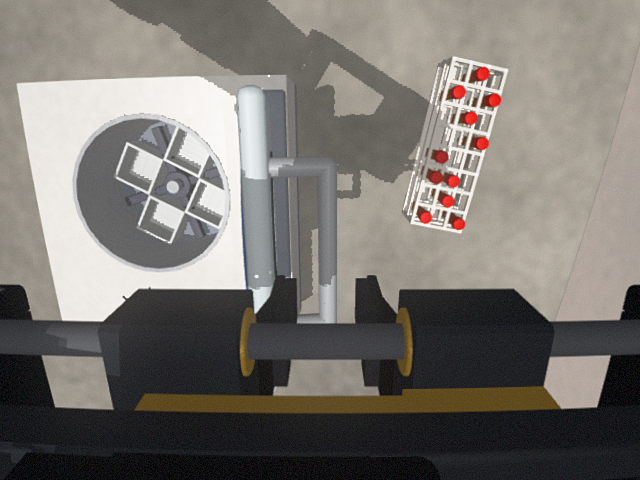

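```bash
python3 -m creep '[{"translation":[0,2,30],"roll":0,"gripper":26},{"translation":[0,2,55],"roll":0,"gripper":26},{"translation":[0,2,75],"roll":0,"gripper":26},{"translation":[0,2,90],"roll":0,"gripper":26},{"translation":[0,2,98],"roll":0,"gripper":26}]'
python3 -m creep '[{"translation":[0,0,0],"roll":0,"gripper":4},{"translation":[0,0,0],"roll":0,"gripper":4},{"translation":[0,0,0],"roll":0,"gripper":4},{"translation":[0,0,0],"roll":0,"gripper":4},{"translation":[0,0,0],"roll":0,"gripper":4}]' 15
python3 - <<'E'
from h import *
import math
goal(.3729,-.2061,.1939,98.2)
r=math.hypot(195,52);a0=math.atan2(52,195)
f0=1.7
for f in list(np.arange(1.62,0,-.09))+[0]: print(round(f,2),[round(v) for v in (r*(math.cos(a0+f0)-math.cos(a0+f)), -r*(math.sin(a0+f)-math.sin(a0+f0)))])
E
```

```text
time: 30.52
position: [0.6421, -0.1648, 0.3271]
tool_rot: [0.654, 0.756, -0.001, -0.002]
ft_force: [-0.6, 0.9, -0.4]
grip_width: 0.0261
grip_force: 0.0
time: 30.93
position: [0.6418, -0.1668, 0.3306]
tool_rot: [0.655, 0.756, -0.001, -0.001]
ft_force: [-5.2, 0.1, 0.6]
grip_width: 0.0116
grip_force: 15.0
t 30.9333 pos [ 0.6418 -0.1668  0.3306] yaw 98.15 q6 -32.3 F [-5.2  0.1  0.6] w 0.0116 gf 15.0 -> move [  -0.8 -271.2  137.7] roll -0.05
1.62 [-15, -6]
1.53 [-33, -10]
1.44 [-51, -13]
1.35 [-69, -15]
1.26 [-87, -15]
1.17 [-105, -13]
1.08 [-123, -10]
0.99 [-140, -5]
0.9 [-157, 2]
0.81 [-173, 10]
0.72 [-189, 19]
0.63 [-204, 30]
0.54 [-217, 42]
0.45 [-230, 55]
0.36 [-241, 69]
0.27 [-251, 85]
0.18 [-259, 101]
0.09 [-266, 117]
-0.0 [-272, 135]
0 [-272, 135]
```

```bash
python3 -m creep '[{"translation":[0,-15,-6],"roll":0,"gripper":4},{"translation":[0,-33,-10],"roll":0,"gripper":4},{"translation":[0,-51,-13],"roll":0,"gripper":4},{"translation":[0,-69,-15],"roll":0,"gripper":4},{"translation":[0,-87,-15],"roll":0,"gripper":4}]'
python3 -m creep '[{"translation":[0,-18,2],"roll":0,"gripper":4},{"translation":[0,-36,5],"roll":0,"gripper":4},{"translation":[0,-53,10],"roll":0,"gripper":4},{"translation":[0,-70,17],"roll":0,"gripper":4},{"translation":[0,-86,25],"roll":0,"gripper":4}]'
python3 -m creep '[{"translation":[0,-16,9],"roll":0,"gripper":4},{"translation":[0,-31,20],"roll":0,"gripper":4},{"translation":[0,-44,32],"roll":0,"gripper":4},{"translation":[0,-57,45],"roll":0,"gripper":4},{"translation":[0,-68,59],"roll":0,"gripper":4}]'
python3 -m creep '[{"translation":[0,-10,16],"roll":0,"gripper":4},{"translation":[0,-18,32],"roll":0,"gripper":4},{"translation":[0,-25,48],"roll":0,"gripper":4},{"translation":[0,-29,60],"roll":0,"gripper":4},{"translation":[0,-31,66],"roll":0,"gripper":4}]'
python3 -m creep '[{"translation":[0,0,1],"roll":0,"gripper":4},{"translation":[0,0,2],"roll":0,"gripper":4},{"translation":[0,0,2],"roll":0,"gripper":4}]'
```

```text
time: 31.35
position: [0.5583, -0.1791, 0.3472]
tool_rot: [0.655, 0.756, 0.002, 0.003]
ft_force: [0.5, 0.2, 0.8]
grip_width: 0.0115
grip_force: 15.0
time: 31.77
position: [0.4722, -0.1918, 0.3219]
tool_rot: [0.655, 0.756, 0.0, 0.002]
ft_force: [-1.2, -0.5, 0.7]
grip_width: 0.0115
grip_force: 15.0
time: 32.18
position: [0.4047, -0.2017, 0.2618]
tool_rot: [0.655, 0.756, -0.0, 0.002]
ft_force: [-1.1, 0.2, 0.1]
grip_width: 0.0112
grip_force: 15.0
time: 32.6
position: [0.3734, -0.2061, 0.1944]
tool_rot: [0.655, 0.756, -0.001, -0.0]
ft_force: [-3.8, -1.9, 0.4]
grip_width: 0.0114
grip_force: 15.0
time: 32.85
position: [0.3731, -0.2061, 0.1931]
tool_rot: [0.654, 0.756, -0.002, -0.001]
ft_force: [-8.0, -3.3, 0.0]
grip_width: 0.011
grip_force: 15.0
```

Shut; release, rise clear, and check.

```bash
python3 -m creep '[{"translation":[0,0,0],"roll":0,"gripper":40},{"translation":[0,0,0],"roll":0,"gripper":40},{"translation":[0,0,0],"roll":0,"gripper":40},{"translation":[0,0,0],"roll":0,"gripper":40},{"translation":[0,0,-5],"roll":0,"gripper":40}]'
python3 -m creep '[{"translation":[0,0,-20],"roll":0,"gripper":40},{"translation":[0,0,-55],"roll":0,"gripper":40},{"translation":[0,0,-95],"roll":0,"gripper":40},{"translation":[0,0,-135],"roll":0,"gripper":40},{"translation":[0,0,-135],"roll":0,"gripper":40}]'
python3 -m creep '[{"translation":[0,0,0],"roll":0,"gripper":40},{"translation":[0,0,0],"roll":0,"gripper":40},{"translation":[0,0,0],"roll":0,"gripper":40}]' >/dev/null
python3 - <<'E'
from h import *
_,im=snap('side','s5')
E
```

```text
time: 33.27
position: [0.3747, -0.2054, 0.1977]
tool_rot: [0.655, 0.756, 0.0, 0.0]
ft_force: [-0.4, 0.0, 0.3]
grip_width: 0.0357
grip_force: 0.0
time: 33.68
position: [0.378, -0.2084, 0.3404]
tool_rot: [0.655, 0.756, -0.0, 0.009]
ft_force: [1.8, -1.1, 0.5]
grip_width: 0.0396
grip_force: 0.0
```

View pics/s5.png

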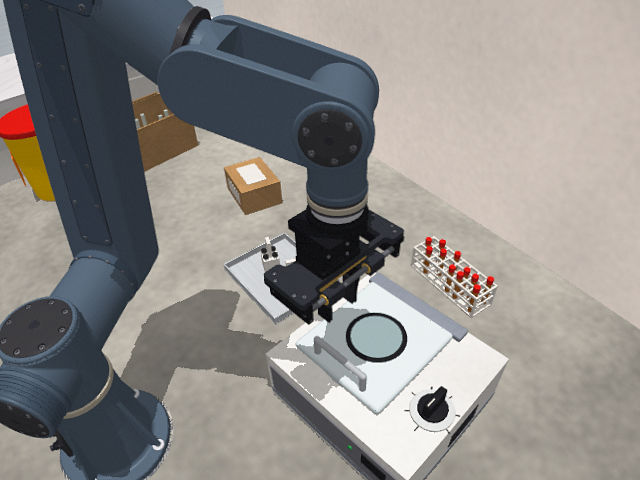

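```bash
python3 - <<'E'
from h import *
from rig import hand_in
snap('top','t6')
c=[d for d in viewer.recognise('top','carrier0') if d['p']>.3];t=viewer.recognise('top','tray')
print(c,t[:1])
P=[at_z('top',(d['bbox'][0]+d['bbox'][2]/2,d['bbox'][1]+d['bbox'][3]/2),.05) for d in c];print(P)
if len([p for p in P if abs(p[0]-.48)<.05 and .08<p[1]<.27])==2: print(hand_in())
E
```

```text
[{'bbox': [241.2, 268.8, 20.3, 20.6], 'p': 0.81}, {'bbox': [279.5, 267.8, 21.8, 15.5], 'p': 0.7}] [{'bbox': [221.8, 238.3, 98.2, 83.5], 'p': 0.72}]
[array([0.48102125, 0.21855962, 0.05      ]), array([0.4892177 , 0.12381156, 0.05      ])]
the job is handed in; nothing more can be done
None
```

I handed the job in: the timer is back at its zero stop, both carriers that were in the rotor stand upright in the tray, and the lid was lowered shut under control; the hand-in returned no verdict.

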